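# Hold back the belt tensioner

## Robot

A 6-joint arm with a two-finger parallel gripper is mounted at the origin on a cart in front of the work surface, level with it; the furniture and walls round the work are solid. World frame = base frame: x ahead of the robot, y to its left, z up, the work surface at z = 0. Lengths are in mm, angles in rad, forces in N, time in s.
With the tool pointing down it reaches from about 325 to 925 mm from the base axis. Payload 3.1 kg.
Tool frame: the origin (TCP) lies on the centre line of the jaws, within the pads' length; the fingertips stand manip.tips_ahead ahead of it and the grasp point (between the pads) lies 5 mm behind it (manip.tips_ahead is the distance from the TCP to the fingertips, in mm); y points along the fingers, x is the direction in which the jaws open and shut, and the axes are right-handed (so a half turn about y gives the same grasp; the last joint's range is limited). The gripper opens to 85 mm and grips with 20 to 120 N. Pads are 22 mm wide; open, the fingers measure 114 mm over their backs; the gripper's body (76 mm by 85 mm) begins 54 mm behind the grasp point. The pads swing forward as they close: fully open they stand 13 mm farther back than shut.
Start: joints at [-1.292, 0.217, 1.613, -0, 1.311, -0.112], TCP at [238.102, -577.881, 245.3] pointing down, gripper open.
Joint ranges: [-2.75, 2.75], [-0.78, 2.1], [0.31, 2.55], [-1.13, 4.27], [0.13, 2.63], [-2.58, 2.58]. Speed limits (rad/s): [2.79, 2.79, 3.14, 3.14, 3.14, 3.14].

## Interface

Orientations are given as a unit quaternion [x, y, z, w].
In Python, from station import monitor, capture, job, manip gives the robot as it stands.
- The arm moves only by the shell command python3 -m crank 'ROWS'. ROWS is JSON, a list of rows, each a list of 3 entries, a list of its own where there are three numbers: the shift along the tool's x, y, z in cm, then the turn about the tool's y in degrees, then the opening in per cent of the stroke, from 0 (shut) to 100 (fully open). In form: [[[tx, ty, tz], roll, jaw], ...]. A call has 1 to 20 rows; each row is the pose to reach, as a shift and turn from the pose commanded when the call began, along the tool's axes at that moment; what a row does not reach only later rows make up. A row lasts 1/12 s, in which the tool goes at most 41.7 mm and 7.16 degrees, less where a joint would pass 70% of its speed; a pose out of reach is approached as far as the arm can. A call with a gripper value outside its range is refused whole. The fingers move at their own pace and stop on an object; the grip force is fixed at half the most. Time passes only in rows, so rows that repeat a pose let the fingers close. It gives the time, the measured TCP pose, the force and the opening at its end, in the units of the state.
- monitor.read_state(): the state, without advancing time (a new reading comes with each control period).
- capture(name): name is "side" or "top" or "wrist"; returns a dict with "pixels" (420x560x3 uint8, red, green, blue), "K" (3x3 intrinsics, pixels), "R" (3x3) and "t" (3): a world point X has camera coordinates R X + t. Camera axes: x right, y down, z forward; pixel columns grow to the right and rows downward; lengths in mm; the calibration is good to about 2 mm. A picture is of the moment at which its call begins. There is no depth.
- job.sign_off(): hands the job in, once; it reports no verdict.
The state is a dict: "t": time; "joints": joint angles; "qd": joint speeds; "tau": joint torques, N m; "eef_pos": TCP position; "eef_rot": TCP orientation; "contact_force": force on the tool from outside, world axes, zero at the start; "torque": the same for the moment, N m; "width": finger opening in mm.
Only numpy, scipy, OpenCV 4.12 (cv2) and the standard library are available. Lean on these libraries where they do the work, as an engineer would, in place of code of your own. Each camera call takes 0.05 s, during which the arm holds its last target.

## Task

Take the driver out of its stand and put its tip well down into the socket of the knob on the end of the sprung tensioner arm. With the driver, swing the arm back against its spring until the ratchet pawl clicks in, then about a centimetre further so that the arm no longer rests on the pawl, and finish holding it there with the driver still gripped and in the socket, ready for me to fit the belt. Leave the bottle, the box and the tape roll where they are.

Things in the scene. Friction and masses are not known exactly. Their poses are not given: they have to be found in the camera images.
- driver_grip (a point): middle of the driver's handle, on its axis. Handle: black, round, 25 mm diameter, 60 mm long; this point is 75 mm above the tip, the handle's top 105 mm above the tip. Under the handle is a 28 mm wide steel collar, 5 mm thick, and below it a round steel shank, 10 mm diameter, 40 mm long. About 90 g. Site z axis: from tip to handle.
- driver_tip (a point): end of the driver's shank, on its axis; tapered to 6 mm over the last 3 mm. The driver starts upright, tip down, about 4 mm above the bench in the stand
- stand_top (a point): centre of the top of the round aluminium stand that holds the driver (72 mm wide at the foot, 52 mm above it, 44 mm high, fixed to the bench, left or right of the belt drive unit); the driver's collar rests on this top with 40 mm of shank in the hole
- knob_mouth (a point): centre of the mouth, level with the rim, of the round socket in the black knob on the end of the tensioner arm, 58 mm above the bench. The knob is fixed to the arm and 40 mm wide at the top; the socket is open upward, 22 mm deep, 14 mm wide, flared to 20 mm over its top 6 mm. Moves with the arm; its x axis points from the knob to the pivot, z up.
- pivot (a point): on the arm's upright pivot axis, 60 mm above the bench, 115 mm from the knob. It is on a grey plate (belt drive unit), 190 x 200 mm, 12 mm high, fixed to the bench, with two pulleys (up to 50 mm wide, 46 mm high) and no belt. x and y axes are those of the plate: pivot towards its far (+x) side, pulleys at its +y side, pawl at its -y edge.
- tensioner (a joint): angle of the tensioner arm, rad: 0 = at rest, grows as it is pushed back, anticlockwise from above (knob moves away from the pulleys, to the plate's -y). The spring always pushes back: about 4 N at the knob at 0, 7 N at 0.45. The pawl clicks in at about 0.34; after that the pawl keeps the arm from going back below 0.33; stop at 0.58.
- pawl (a joint): travel of the ratchet pawl slider (a steel slide with a small black button on top, at the plate's -y edge beside the pivot), m: 0 = riding on the arm's ratchet land (not clicked), 0.0065 = sprung in behind it (clicked)
- driver: the driver as a whole; origin at the end of its shank, z axis along it to the handle
- amber_bottle_mid (a point): middle of a small brown bottle with a white cap, 40 mm diameter, 75 mm high, loose, on the side of the unit opposite the stand; leave alone
- freezer_box_mid (a point): middle of a light grey box, 71 x 70 x 52 mm, loose, far left; leave alone
- tape_ring_mid (a point): centre of a tape roll lying flat, 69 mm diameter, 13 mm high, loose, far right; leave alone
Things that resemble listed ones, but are neither listed nor needed, are in the scene too. Leave any pink or yellow look-alike of the driver alone.

How it is judged (in metres and radians):
On the way, in this order (a step that is already met when the one before it is completed fails the run):
1. the driver's tip is in the knob's socket, at least 12 mm below the rim, with the arm swung less than 0.2 rad, short of its click (horizontal distance between driver_tip and knob_mouth below 0.008 m and z of driver_tip in the frame of knob_mouth below -0.012 m and value of joint tensioner below 0.2 rad), for 0.2 s.
2. with the tip in the socket the arm is past its click and the pawl has sprung in (horizontal distance between driver_tip and knob_mouth below 0.008 m and z of driver_tip in the frame of knob_mouth below -0.012 m and value of joint tensioner above 0.37 rad and value of joint pawl above 0.0045 m), for 0.2 s.
At the end, for the whole second after the job is handed in: The driver is gripped in the fingers, its tip at least 12 mm down in the knob's socket (and within 8 mm of its axis), and presses on the arm with more than 2 N; the arm is held at more than 0.37 rad, clear of the pawl, and the pawl has sprung in (more than 4.5 mm) (all of step 2 and contact force between driver and tensioner above 2 N and contact force between the fingers and driver above 2 N); the arm keeps its last pose, push and grip.
It fails at once if the brown bottle is moved more than 20 mm (distance of amber_bottle_mid from where it was at the start of the episode above 0.02 m).
It fails at once if the box is moved more than 20 mm (distance of freezer_box_mid from where it was at the start of the episode above 0.02 m).
It fails at once if the tape roll is moved more than 20 mm (distance of tape_ring_mid from where it was at the start of the episode above 0.02 m).
It also fails if it takes over 42 s, if anything falls off the work surface, if the arm or the gripper's body presses on something with over 40 N, if the wrist force passes 120 N, or if a joint passes its speed limit or range.

## Working session

There is one attempt and no reset: what is moved stays moved. The work goes in short steps, Python scripts to look and compute and a shell command to move; the robot and the scene stay as the last step left them, time stands still between calls to the robot, and variables do not carry over. Pictures are saved under pics/ and viewed, and the job is handed in when it is done.

```bash
mkdir -p pics; ls; cat > h.py <<'E'
from station import monitor, capture, job, manip
import numpy as np, cv2
def snap(n,f):
    d=capture(n); cv2.imwrite(f'pics/{f}.png',cv2.cvtColor(d['pixels'],cv2.COLOR_RGB2BGR)); np.savez(f'pics/{f}.npz',**{k:np.array(v) for k,v in d.items()}); return d
def ray(d,u,v):
    K,R,t=[np.array(d[k],float) for k in('K','R','t')]
    c=-R.T@t; r=R.T@np.linalg.inv(K)@np.array([u,v,1.]); return c,r/np.linalg.norm(r)
def onz(d,u,v,z):
    c,r=ray(d,u,v); return c+r*(z-c[2])/r[2]
def proj(d,X):
    p=np.array(d['R'])@np.array(X,float)+np.array(d['t']); q=np.array(d['K'])@p; return q[:2]/q[2]
def tri(a,b):
    A=np.zeros((3,3));y=np.zeros(3)
    for d,u,v in(a,b):
        c,r=ray(d,u,v);P=np.eye(3)-np.outer(r,r);A+=P;y+=P@c
    return np.linalg.solve(A,y)
E
python3 - <<'E'
from h import *
for n in('side','top','wrist'):
    d=snap(n,n+'0'); print(n,-np.array(d['R']).T@np.array(d['t']))
s=monitor.read_state(); print(s, manip.tips_ahead)
E
```

```text
pics
side [ 388.99175942 -958.89728079  642.03265707]
top [ 502.95431962  -22.40601049 1133.59484344]
wrist [ 315.14358201 -546.41046154  372.23005176]
{'t': 0.15, 'joints': array([-1.29219038e+00,  2.17563028e-01,  1.61458049e+00,  3.09564445e-06,
        1.31133232e+00, -1.12165919e-01]), 'qd': array([ 0.00010434, -0.00124777, -0.00439527,  0.00119275,  0.00078038,
       -0.00056712]), 'tau': array([-7.89782207e-04, -3.97450304e+01, -3.04414737e+01, -1.69272016e-04,
        5.84574227e-03, -6.00461931e-06]), 'eef_pos': array([ 237.93629264, -577.27827256,  244.27150628]), 'eef_rot': array([-0.58712772,  0.39392151, -0.39290628,  0.5879894 ]), 'contact_force': array([-0.62387189,  0.15992421, -0.05946117]), 'torque': array([0.02677918, 0.02668263, 0.01620753]), 'width': 85.42679360237508} 14.0
```

View pics/top0.png

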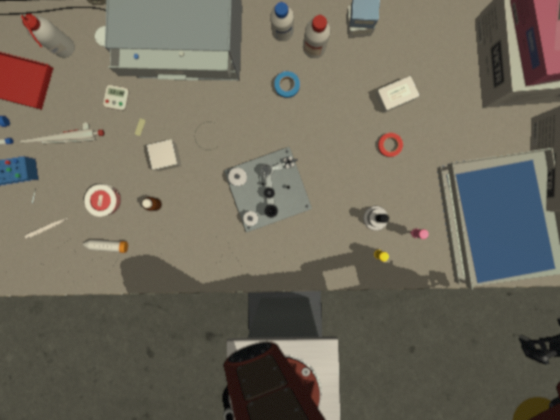

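View pics/side0.png

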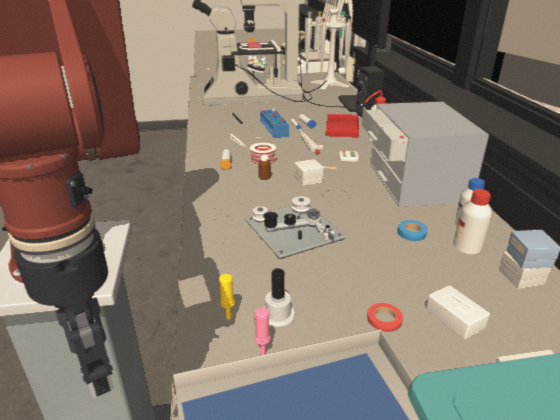

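```bash
python3 - <<'E'
from scipy.spatial.transform import Rotation as R
print(R.from_quat([-0.58712772,  0.39392151, -0.39290628,  0.5879894 ]).as_matrix().round(3))
E
```

```text
[[ 0.381 -0.001  0.925]
 [-0.925  0.002  0.381]
 [-0.002 -1.     0.   ]]
```

The stand with the black driver is at about (377,217) in the top view, with pink and yellow look-alikes beside it. The unit's plate is at about (268,190). I'll enlarge both views.

```bash
python3 - <<'E'
import cv2,numpy as np
a=cv2.imread('pics/top0.png'); b=cv2.imread('pics/side0.png')
cv2.imwrite('pics/top0z.png',cv2.resize(a[140:240,220:320],(600,600),interpolation=cv2.INTER_CUBIC))
cv2.imwrite('pics/top0d.png',cv2.resize(a[190:270,350:440],(720,640),interpolation=cv2.INTER_CUBIC)[:600])
cv2.imwrite('pics/side0z.png',cv2.resize(b[185:335,210:360],(600,600),interpolation=cv2.INTER_CUBIC))
E
```

```text
(no output)
```

View pics/top0z.png

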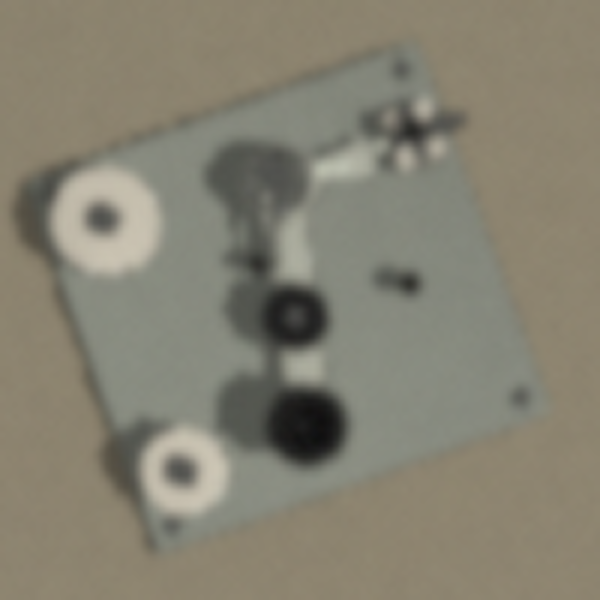

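View pics/top0d.png

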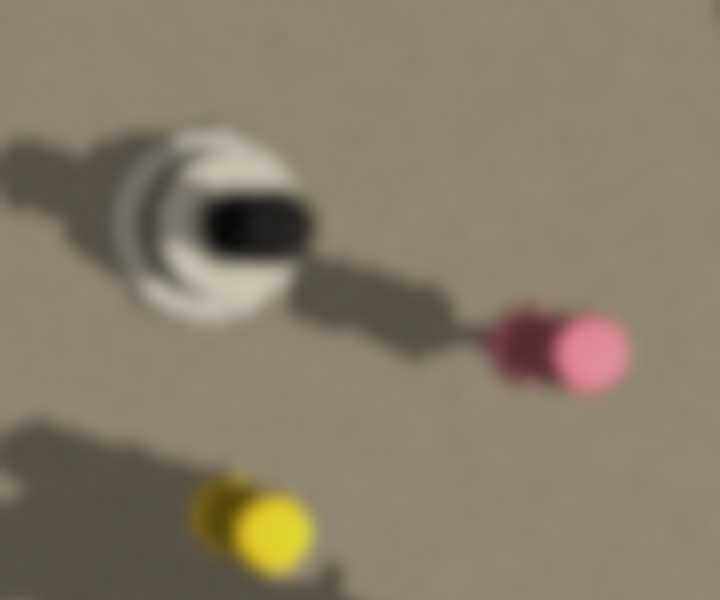

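View pics/side0z.png

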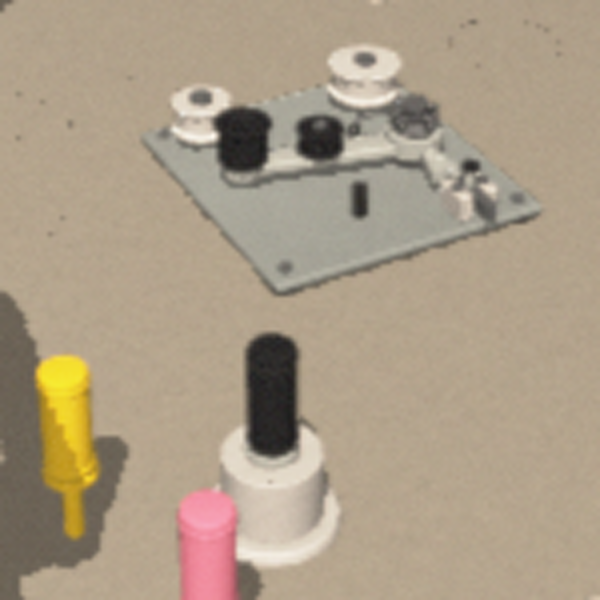

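The top crop shows the knob at zoom (307,427), the pivot cap at (257,180) and the pawl at the upper right. The side crop shows the black handle's top at about (272,348).

```bash
cat > m.py <<'E'
from h import *
T=dict(np.load('pics/top0.npz'));S=dict(np.load('pics/side0.npz'))
tp=lambda x,y:(T,220+(x+.5)/6-.5,140+(y+.5)/6-.5)
sp=lambda x,y:(S,210+(x+.5)/4-.5,185+(y+.5)/4-.5)
td=lambda x,y:(T,350+(x+.5)/8-.5,190+(y+.5)/8-.5)
k=onz(*tp(307,427),58);p=onz(*tp(257,180),62)
print('knob top',k,'pivot',p,np.linalg.norm((k-p)[:2]))
print('knob side',onz(*sp(244,123),58),'tri',tri(tp(307,427),sp(244,123)))
print('pivot side',onz(*sp(413,108),62),'tri',tri(tp(257,180),sp(413,108)))
print('driver top(top)',onz(*td(285,224),109+44-48.0+4),'side',onz(*sp(272,347),109),'tri',tri(td(285,224),sp(272,347)))
# driver collar base on stand: handle bottom
print('handle bottom',onz(*td(232,224),49),onz(*sp(272,443),49))
print('standfoot top',onz(*td(207,225),6))
print('pink top',onz(*td(592,353),109),onz(*sp(207,510),109),'yellow',onz(*td(274,533),109),onz(*sp(64,372),109))
c=[onz(*tp(x,y),12) for x,y in((410,38),(547,408),(155,553),(28,190))]
for i in range(4): e=c[(i+1)%4]-c[i]; print(c[i],np.linalg.norm(e),np.degrees(np.arctan2(e[1],e[0])))
print('bottle',onz(T,151,203,40),'pawl',onz(*tp(410,132),35))
E
python3 m.py
```

```text
knob top [516.52287363  20.09015629  58.        ] pivot [629.15593098  40.30073574  62.        ] 114.43195850891044
knob side [518.78097163  16.98770656  58.        ] tri [517.85123318  19.9900629   56.29382301]
pivot side [626.17713443  12.16774207  62.        ] tri [632.20797926  41.13917753  44.69531422]
driver top(top) [ 491.82754428 -277.60917007  109.        ] side [ 491.84647984 -276.89539793  109.        ] tri [ 491.79512359 -277.48914718  109.46099234]
handle bottom [ 491.56398303 -274.48640745   49.        ] [ 491.85192463 -275.92179945   49.        ]
standfoot top [ 490.94710487 -275.60713231    6.        ]
pink top [ 448.13996091 -375.04533179  109.        ] [ 447.86867861 -383.06148672  109.        ] yellow [ 392.31197232 -271.29413408  109.        ] [ 393.13907491 -280.65537373  109.        ]
[701.05347146 -30.98473444  12.        ] 187.61014780085728 -161.0355791785622
[523.62669693 -91.95445839  12.        ] 198.04006472310533 109.05941324506011
[458.95702252  95.22914251  12.        ] 183.0278552146135 18.21017407745471
[632.81821585 152.42600639  12.        ] 195.69248824640104 -69.59302624821619
bottle [545.61428348 354.32096492  40.        ] pawl [653.06907445 -29.84169867  35.        ]
```

```bash
python3 -m crank '[[[-1.8,0,3.5],0,100],[[-3.6,0,7],0,100],[[-5.5,0,10.5],0,100],[[-7.3,0,14],0,100],[[-9.1,0,17.5],0,100],[[-10.9,0,21],0,80],[[-12.7,0,24.5],0,80],[[-14.5,0,28],0,80],[[-16.3,0,31.4],0,80],[[-18.18,2,34.93],0,80],[[-18.18,4,34.93],0,80],[[-18.18,5,34.93],0,80],[[-18.18,5,34.93],0,80],[[-18.18,5,34.93],0,80]]'
python3 - <<'E'
from h import *
d=snap('wrist','w1'); s=monitor.read_state(); print(s['eef_pos'],s['width'],s['eef_rot'],s['joints'],d['R'],d['t'])
print(proj(d,[491.7,-276.5,109]),proj(d,[491.7,-276.5,49]),proj(d,[491.7,-276.5,44]))
E
```

```text
t: 1.32
eef_pos: [490.8, -277.0, 194.4]
eef_rot: [0.588, -0.395, 0.393, -0.587]
contact_force: [0.2, 0.2, 0.6]
width: 68.3
[ 491.38122182 -277.80142701  195.64614631] 68.37788312656136 [ 0.58740561 -0.39378251  0.39388918 -0.58714674] [-6.38694110e-01  1.37066707e-01  1.80287261e+00 -3.84354011e-04
  1.20148514e+00  5.42905915e-01] [[ 0.37970251 -0.92510642 -0.00203161]
 [-0.87474834 -0.3597464   0.32465038]
 [-0.30106701 -0.12149341 -0.94583191]] [-442.81522393  303.85872462  446.11032828]
[280.39442079 215.75270208] [280.65523002 193.83598384] [280.67235739 192.39671076]
```

View pics/w1.png

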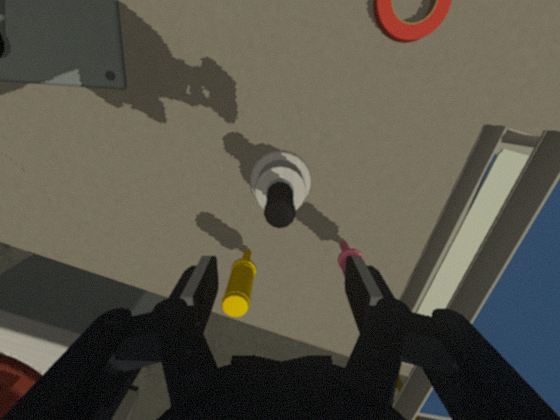

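The wrist view shows the handle's top at about (280,212), against a predicted (280,216). It is centred between the jaws, so I'll descend.

```bash
python3 -m crank '[[[0,2,0.1],0,80],[[0,4,0.1],0,80],[[0,6,0.1],0,80],[[0,8,0.1],0,80],[[0,10,0.1],0,80],[[0,11.5,0.1],0,80],[[0,12.5,0.1],0,80],[[0,12.5,0.1],0,80],[[0,12.5,0.1],0,80]]'
python3 - <<'E'
from h import *
d=snap('wrist','w2'); d=snap('side','s2');s=monitor.read_state(); print(s['eef_pos'],s['width'],s['contact_force'])
E
```

```text
t: 2.12
eef_pos: [492.8, -277.4, 71.0]
eef_rot: [0.587, -0.394, 0.394, -0.587]
contact_force: [0.2, -0.0, 0.1]
width: 68.3
[ 493.77268684 -277.64623685   72.05789625] 68.50893564424634 [ 0.3123367  -0.61778838 -0.06745555]
```

View pics/w2.png

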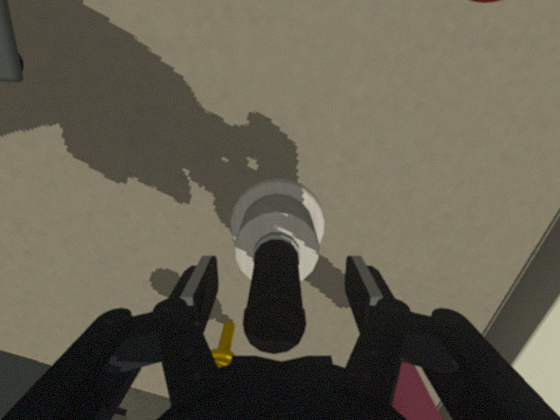

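View pics/s2.png

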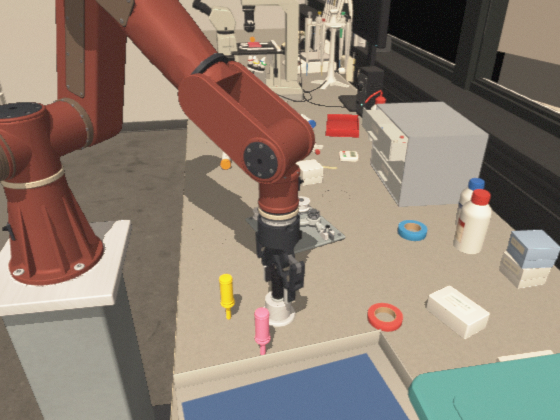

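The handle is between the jaws. It sits at column 275 against a jaw centre of 281, about 2 mm off. I'll shift and close.

```bash
python3 -m crank '[[[-0.2,0,0],0,80],[[-0.2,0,0],0,50],[[-0.2,0,0],0,20],[[-0.2,0,0],0,10],[[-0.2,0,0],0,10],[[-0.2,0,0],0,10],[[-0.2,0,0],0,10],[[-0.2,0,0],0,10],[[-0.2,0,0],0,10],[[-0.2,0,0],0,10]]'

```

```text
t: 3.05
eef_pos: [492.4, -274.7, 70.9]
eef_rot: [-0.588, 0.393, -0.394, 0.588]
contact_force: [-0.5, 0.7, 4.9]
width: 23.5
```

```bash
python3 -m crank '[[[0,-1,0],0,10],[[0,-2,0],0,10],[[0,-4,0],0,10],[[0,-6,0],0,10],[[0,-8,0],0,10],[[0,-10,0],0,10],[[0,-10,0],0,10],[[0,-10,0],0,10]]'
python3 - <<'E'
from h import *
d=snap('wrist','w3'); d=snap('side','s3');d=snap('top','t3');s=monitor.read_state(); print(s['eef_pos'],s['width'],s['contact_force'])
print(proj(d,s['eef_pos']))
E
```

```text
t: 3.72
eef_pos: [492.5, -275.0, 171.8]
eef_rot: [0.588, -0.392, 0.394, -0.587]
contact_force: [0.6, -0.7, -0.5]
width: 23.8
[ 490.67931863 -273.62358746  168.38752221] 23.479036414645805 [ 0.0174589   0.42145093 -1.66389094]
[389.66022942 218.20347042]
```

View pics/w3.png

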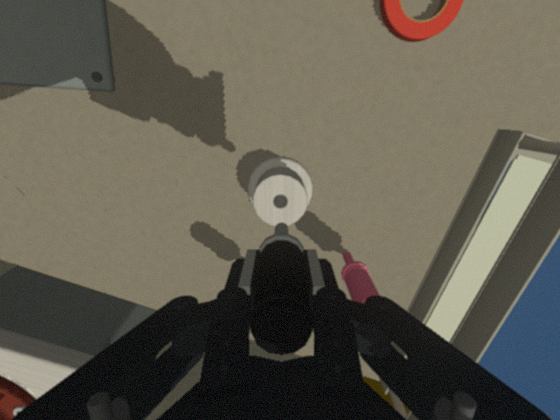

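View pics/s3.png

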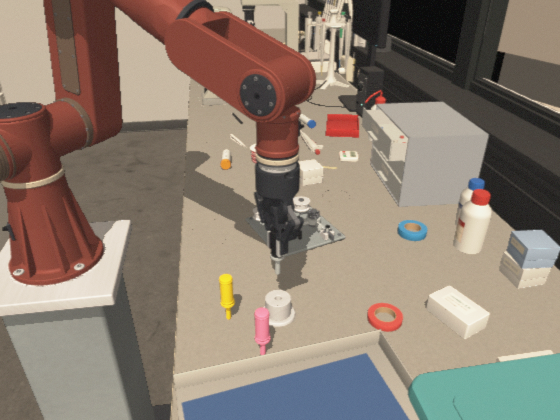

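The driver is lifted and upright. Its tip is at about wrist (280,226) and side (277,296), and the empty stand hole is at wrist (280,201).

```bash
python3 - <<'E'
from h import *
import numpy as np
W=dict(np.load('pics/w3.npz'));S=dict(np.load('pics/s3.npz'))
for f,b in(('w3',(200,300,180,300)),('s3',(230,330,240,310))):
    a=cv2.imread(f'pics/{f}.png');y0,x0=(190,240) if f=='w3' else (230,240)
    cv2.imwrite(f'pics/{f}z.png',cv2.resize(a[y0:y0+75,x0:x0+80],(800,750),interpolation=cv2.INTER_CUBIC)[:600])
print('hole wrist',onz(W,280,201,44),'tip wrist',onz(W,280,226,104),'tip side',onz(S,277,296,104),tri((W,280,226),(S,277,296)))
E
```

```text
hole wrist [ 492.26371604 -274.99146029   44.        ] tip wrist [ 492.49398299 -274.9822627   104.        ] tip side [ 480.95669876 -340.75686275  104.        ] [ 482.40232869 -284.52546318   59.59854274]
```

View pics/w3z.png

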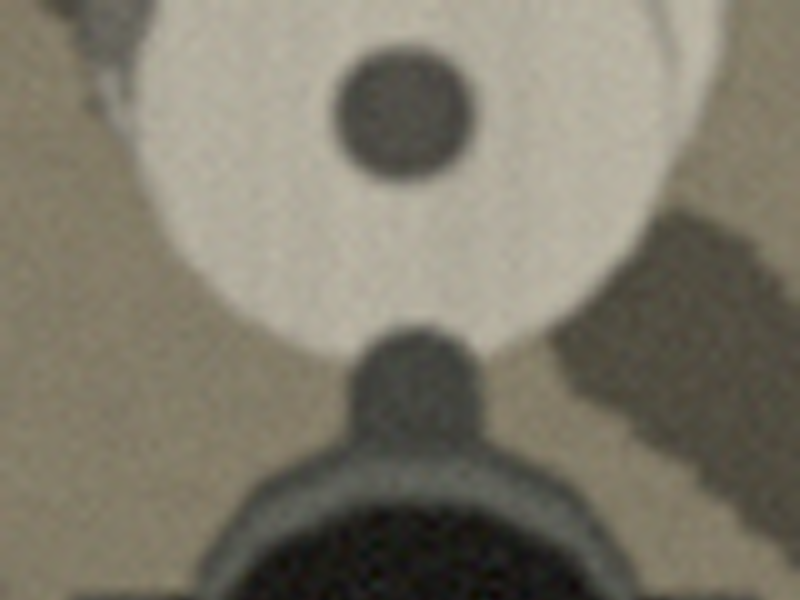

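View pics/s3z.png

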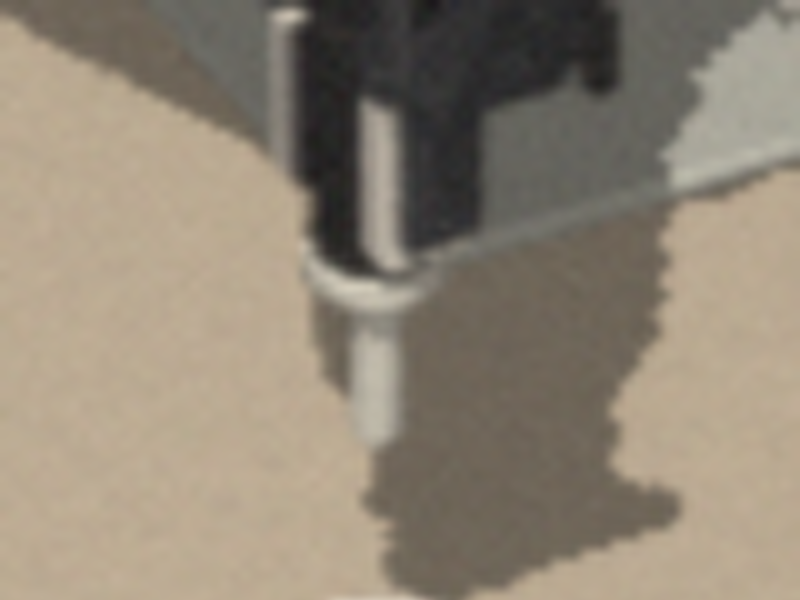

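```bash
python3 - <<'E'
from h import *
W=dict(np.load('pics/w3.npz'));S=dict(np.load('pics/s3.npz'))
print('hole wrist',onz(W,280,201,44),'tip wrist',onz(W,281.2,225.5,104),'tip side',onz(S,277.3,273.5,104),tri((W,281.2,225.5),(S,277.3,273.5)))
for i in range(3): print(monitor.read_state()['eef_pos'])
t=np.array([492,-275.5]);k=np.array([517.5,20.0]);D=k-t
x=np.array([.381,-.925]);z=np.array([.925,.381]);print(D@x,D@z)
E
```

```text
hole wrist [ 492.26371604 -274.99146029   44.        ] tip wrist [ 493.19552316 -275.64585099  104.        ] tip side [ 491.20752267 -276.89797501  104.        ] [ 492.01259493 -275.66024941  102.6484671 ]
[ 490.67931863 -273.62358746  168.38752221]
[ 490.67931863 -273.62358746  168.38752221]
[ 490.67931863 -273.62358746  168.38752221]
-263.622 136.173
```

The triangulated tip is at (492.0, -275.7, 102.6), against an expected z of about 104, so they agree. Next I'll carry it to above the knob.

```bash
python3 -m crank '[[[-2,0,1],0,10],[[-4.5,0,2.3],0,10],[[-7.5,0,3.9],0,10],[[-10.5,0,5.4],0,10],[[-13.5,0,7],0,10],[[-16.5,0,8.5],0,10],[[-19.5,0,10.1],0,10],[[-22.5,0,11.6],0,10],[[-24.5,0,12.7],0,10],[[-26.0,0.5,13.4],0,10],[[-26.36,1,13.62],0,10],[[-26.36,1.5,13.62],0,10],[[-26.36,2,13.62],0,10],[[-26.36,2,13.62],0,10],[[-26.36,2,13.62],0,10],[[-26.36,2,13.62],0,10]]'
python3 - <<'E'
from h import *
d=snap('wrist','w4'); a=snap('side','s4');snap('top','t4')
for q in (d,a): print(proj(q,[517.5,20,84]),proj(q,[517.5,20,58]))
for f,x0,y0 in(('w4',230,150),('s4',210,185)):
    b=cv2.imread(f'pics/{f}.png'); cv2.imwrite(f'pics/{f}z.png',cv2.resize(b[y0:y0+75,x0:x0+100],(800,600),interpolation=cv2.INTER_CUBIC))
E
```

```text
t: 5.2
eef_pos: [517.5, 20.1, 150.2]
eef_rot: [0.587, -0.394, 0.394, -0.587]
contact_force: [-0.2, 0.4, 0.1]
width: 23.6
[280.31577404 226.77041192] [280.40164272 214.14765967]
[269.84324095 205.83325857] [269.95698905 214.81271421]
```

View pics/w4.png

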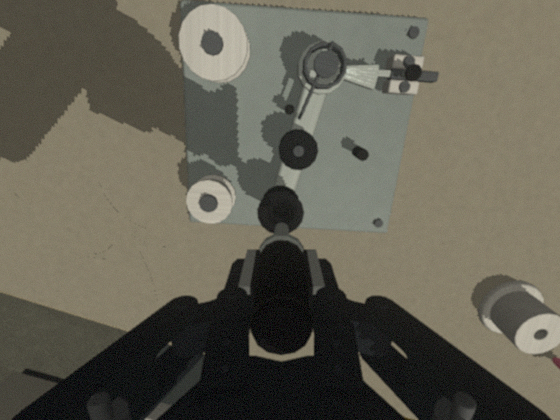

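View pics/w4z.png

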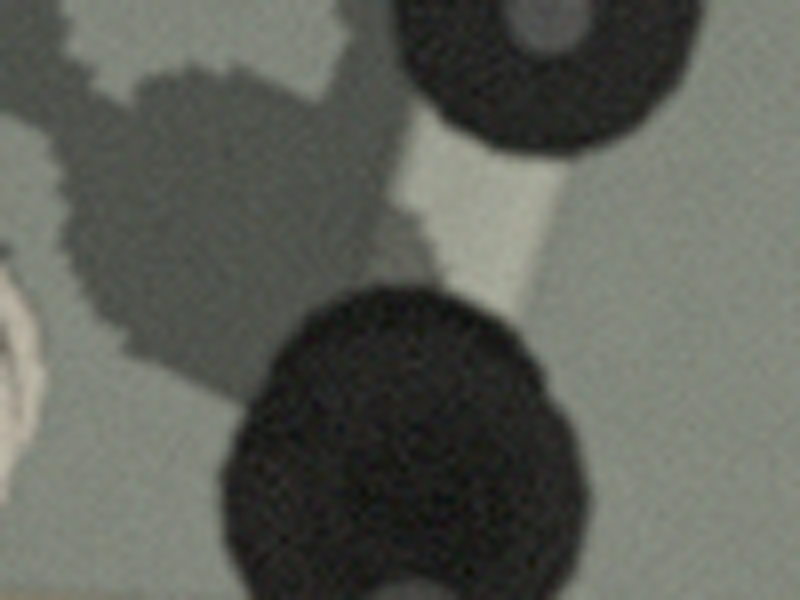

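View pics/s4z.png

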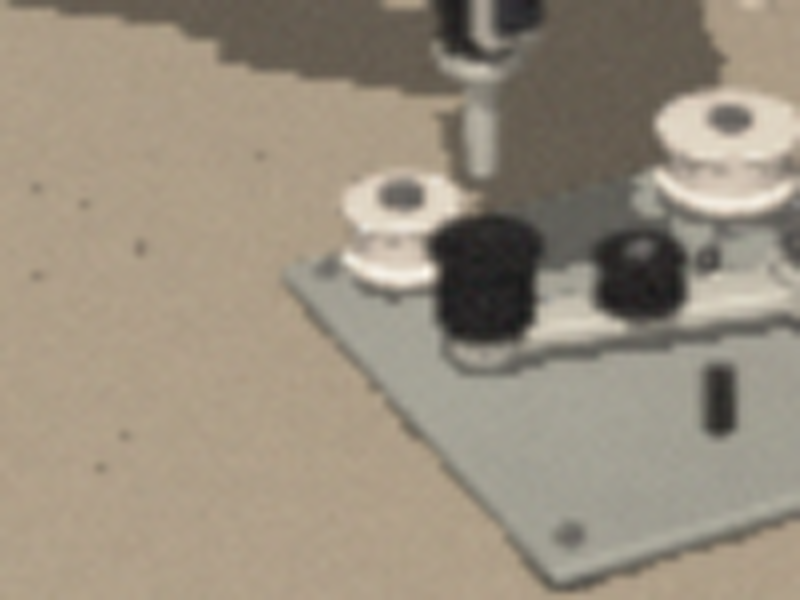

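```bash
python3 - <<'E'
from h import *
b=cv2.imread('pics/w4.png'); c=b[180:240,240:320].astype(float)
c=np.clip((c-8)*4,0,255).astype(np.uint8)
cv2.imwrite('pics/w4e.png',cv2.resize(c,(800,600),interpolation=cv2.INTER_CUBIC))
E
```

```text
(no output)
```

View pics/w4e.png

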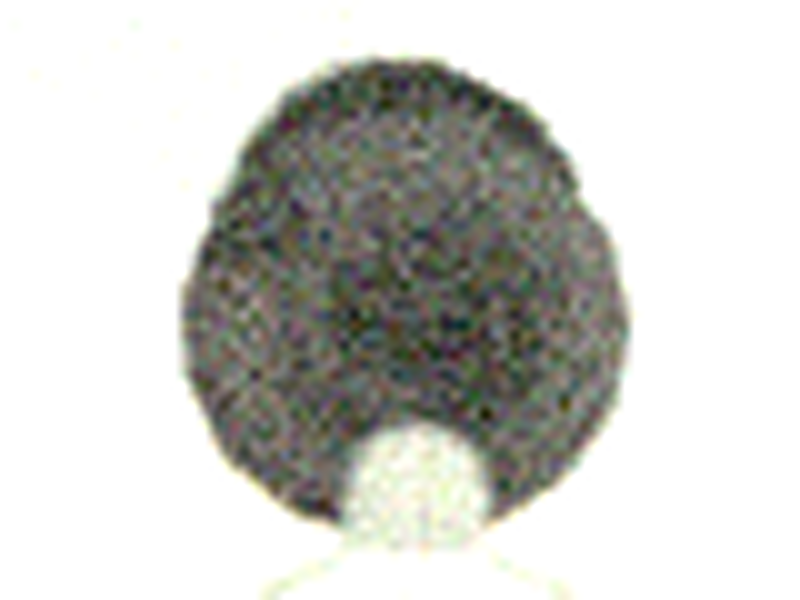

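The knob rim is centred at wrist (280.2,212.5) and the tip at about (281.3,225.5). That leaves a lateral error of 1 to 2 mm, well inside the 20 mm flare. I'll insert slowly.

```bash
python3 -m crank '[[[-0.05,0.5,0.1],0,10],[[-0.05,1,0.1],0,10],[[-0.05,1.5,0.1],0,10],[[-0.05,2,0.1],0,10],[[-0.05,2.5,0.1],0,10],[[-0.05,3,0.1],0,10],[[-0.05,3.2,0.1],0,10],[[-0.05,3.4,0.1],0,10],[[-0.05,3.4,0.1],0,10]]'
```

```text
t: 6.1
eef_pos: [517.9, 22.0, 115.7]
eef_rot: [0.588, -0.394, 0.393, -0.587]
contact_force: [0.5, 0.6, -1.1]
width: 23.6
```

```bash
python3 -m crank '[[[0,0.2,0],0,10],[[0,0.4,0],0,10],[[0,0.6,0],0,10],[[0,0.8,0],0,10],[[0,0.9,0],0,10],[[0,0.9,0],0,10],[[0,0.9,0],0,10],[[0,0.9,0],0,10]]'
python3 - <<'E'
from h import *
d=snap('wrist','w5'); a=snap('side','s5')
for f,x0,y0 in(('w5',230,180),('s5',220,185)):
    b=cv2.imread(f'pics/{f}.png'); b=b[y0:y0+75,x0:x0+100]; b=np.clip(b*1.5,0,255).astype(np.uint8)
    cv2.imwrite(f'pics/{f}z.png',cv2.resize(b,(800,600),interpolation=cv2.INTER_CUBIC))
E
```

```text
t: 6.77
eef_pos: [518.3, 22.0, 107.4]
eef_rot: [-0.588, 0.393, -0.393, 0.588]
contact_force: [0.0, -0.8, -0.2]
width: 23.8
```

View pics/w5z.png

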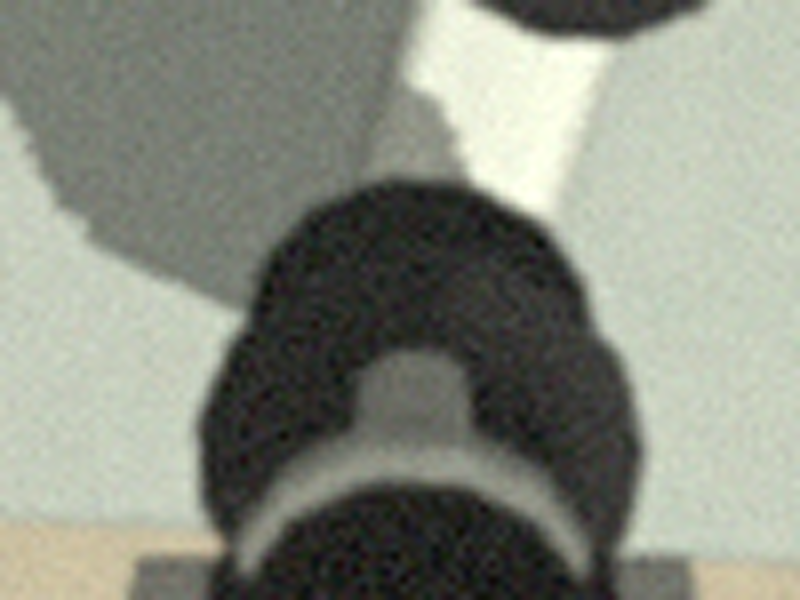

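View pics/s5z.png

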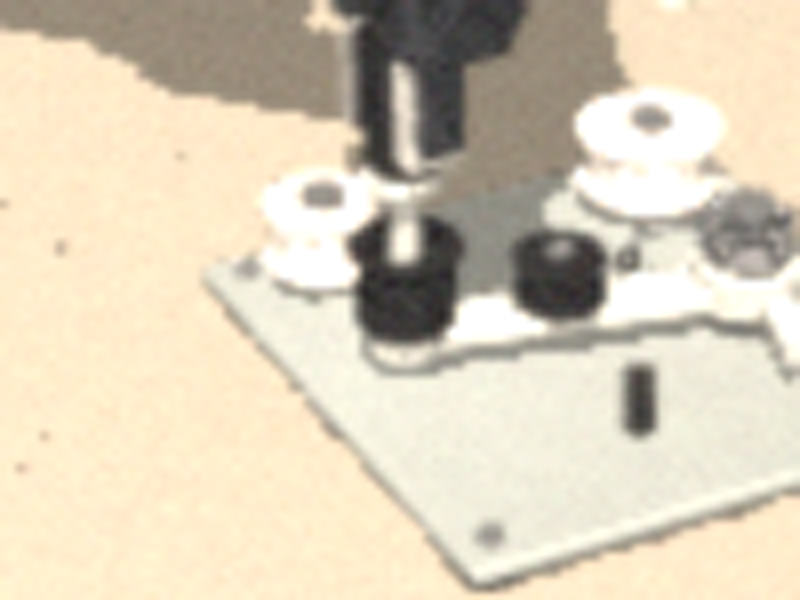

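The tip is inside the socket in both views: the shank enters the knob at zoom (410,360) in wrist and (403,250) in side. Now I'll work out the arc.

```bash
python3 - <<'E'
import numpy as np
p=np.array([631,40.5]);k=np.array([517.6,20.2]);x=np.array([.381,-.925]);z=np.array([.925,.381])
v=k-p; v*=115/np.linalg.norm(v); tip0=np.array([518.0,20.6])
for a in np.arange(0,.46,.03):
    c,s=np.cos(a),np.sin(a); d=p+np.array([[c,-s],[s,c]])@v
    t=np.array([-v[1],v[0]])/115; t=np.array([[c,-s],[s,c]])@t
    D=d+t*2-tip0
    print(round(a,3),(D@x/10).round(2),(D@z/10).round(2))
E
```

```text
0.0 0.22 -0.07
0.03 0.56 -0.14
0.06 0.9 -0.19
0.09 1.24 -0.23
0.12 1.59 -0.26
0.15 1.93 -0.28
0.18 2.28 -0.29
0.21 2.62 -0.29
0.24 2.97 -0.28
0.27 3.31 -0.26
0.3 3.66 -0.23
0.33 4.0 -0.19
0.36 4.34 -0.14
0.39 4.68 -0.08
0.42 5.02 -0.01
0.45 5.35 0.07
```

```bash
python3 -m crank '[[[0.2,0,-0.07],0,10],[[0.55,0,-0.14],0,10],[[0.9,0,-0.19],0,10],[[1.24,0,-0.23],0,10],[[1.59,0,-0.26],0,10],[[1.93,0,-0.28],0,10],[[2.28,0,-0.29],0,10],[[2.62,0,-0.29],0,10],[[2.97,0,-0.28],0,10],[[2.97,0,-0.28],0,10],[[2.97,0,-0.28],0,10]]'
python3 - <<'E'
from h import *
d=snap('wrist','w6'); a=snap('side','s6')
for f,x0,y0 in(('w6',230,180),('s6',220,185)):
    b=cv2.imread(f'pics/{f}.png'); b=b[y0:y0+75,x0:x0+100]; b=np.clip(b*1.5,0,255).astype(np.uint8)
    cv2.imwrite(f'pics/{f}z.png',cv2.resize(b,(800,600),interpolation=cv2.INTER_CUBIC))
E
```

```text
t: 7.78
eef_pos: [525.4, -5.5, 106.9]
eef_rot: [-0.587, 0.396, -0.392, 0.587]
contact_force: [-3.4, 5.2, 1.9]
width: 23.5
```

View pics/w6.png

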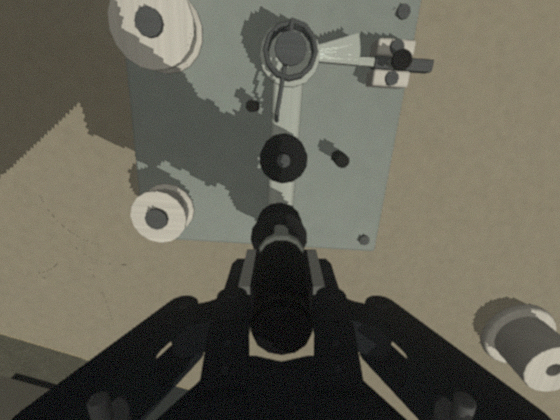

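View pics/s6z.png

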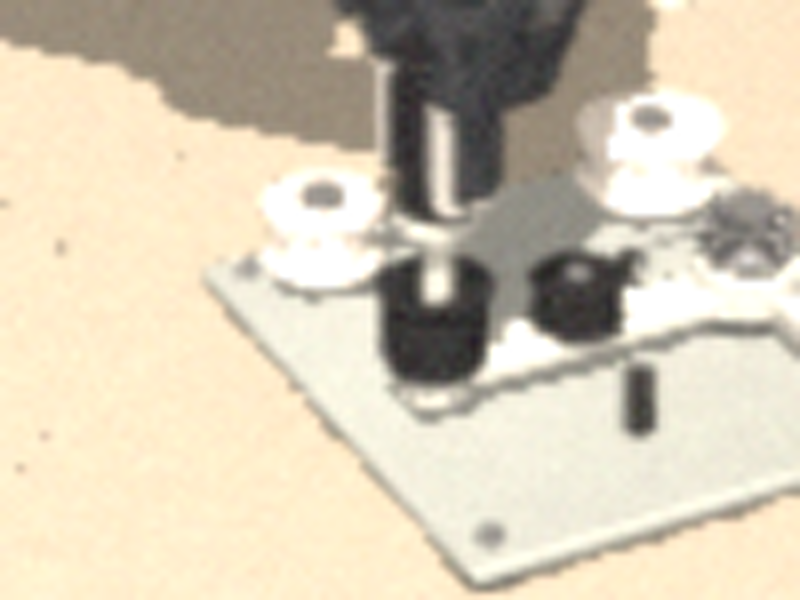

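The arm is swinging, the force at the tool is about 6 N, and the tip is still in the socket. I'll continue past the click.

```bash
python3 -m crank '[[[0.34,0,0.02],0,10],[[0.69,0,0.05],0,10],[[1.03,0,0.09],0,10],[[1.37,0,0.14],0,10],[[1.71,0,0.2],0,10],[[2.05,0,0.27],0,10],[[2.15,0,0.29],0,10],[[2.15,0,0.29],0,10],[[2.15,0,0.29],0,10],[[2.15,0,0.29],0,10]]'
python3 - <<'E'
from h import *
d=snap('wrist','w7'); a=snap('side','s7'); snap('top','t7')
for f,x0,y0 in(('w7',230,180),('s7',220,185),('t7',230,150)):
    b=cv2.imread(f'pics/{f}.png'); b=b[y0:y0+75,x0:x0+100]; b=np.clip(b*1.5,0,255).astype(np.uint8)
    cv2.imwrite(f'pics/{f}z.png',cv2.resize(b,(800,600),interpolation=cv2.INTER_CUBIC))
E
```

```text
t: 8.72
eef_pos: [534.4, -23.8, 106.2]
eef_rot: [0.588, -0.397, 0.39, -0.587]
contact_force: [-5.8, 4.8, 3.4]
width: 23.9
```

View pics/w7.png

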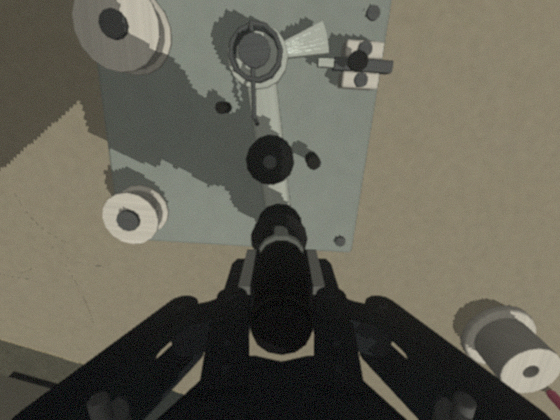

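View pics/s7z.png

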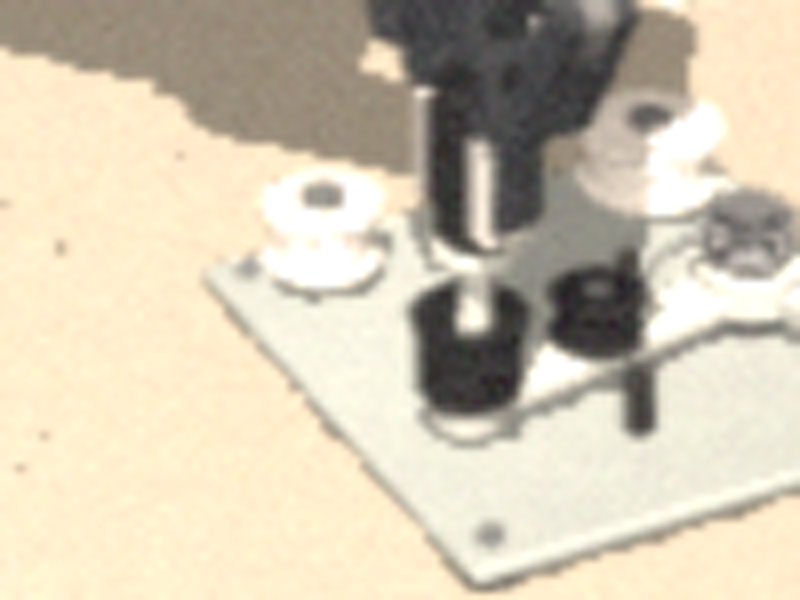

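View pics/t7z.png

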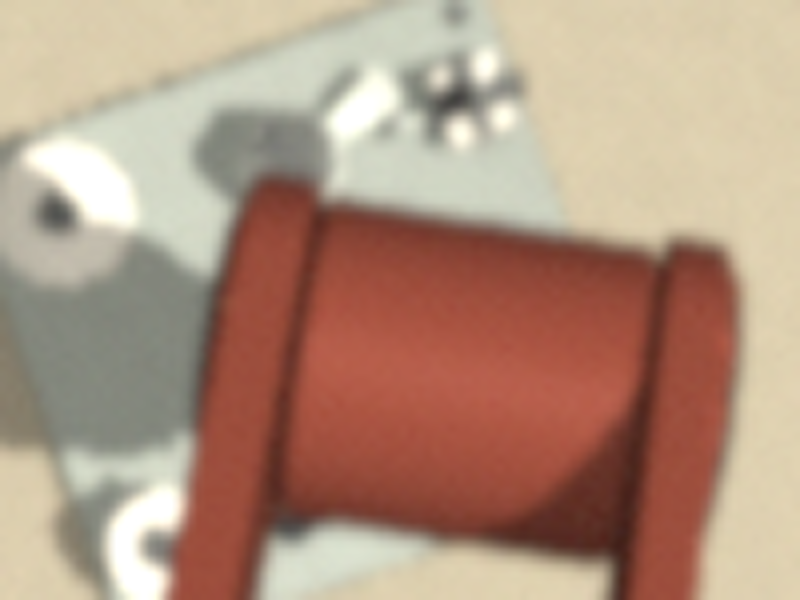

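The wrist view shows the pawl slide now protruding left to (320,62), behind the ratchet land, so it has clicked. Next I'll measure the arm angle and the shank depth.

```bash
python3 - <<'E'
from h import *
L=lambda f:dict(np.load(f'pics/{f}.npz'))
r={}
for f,pv,idl in(('w4',(324,66),(298.5,150)),('w6',(291,47),(284,158)),('w7',(257,49.5),(269.5,159.5))):
    d=L(f);P=onz(d,*pv,60);I=onz(d,*idl,58);P0=np.array([631,40.5]);
    a=np.arctan2(*(I[:2]-P[:2])[::-1]);b=np.arctan2(*(I[:2]-P0)[::-1]);r[f]=a,b;print(f,P.round(1),I.round(1),a,b)
for k in r:print(k,[ (r[k][i]-r['w4'][i]+np.pi)%(2*np.pi)-np.pi for i in(0,1)])
S=L('s7');S0=L('s5');S6=L('s6')
q=[]
for d,(x,y) in((S0,(406,240)),(S6,(437,277)),(S,(470,307))):
    K=onz(d,220+x/8-.4,185+y/8-.4,58);v=K[:2]-[631,40.5];print(K.round(1),np.linalg.norm(v),np.arctan2(v[1],v[0]))
W=L('w7');print(monitor.read_state()['contact_force'])
b=cv2.imread('pics/w7.png')[190:265,230:330]; cv2.imwrite('pics/w7z.png',cv2.resize(np.clip(b*2.,0,255).astype(np.uint8),(800,600),interpolation=cv2.INTER_CUBIC))
b=cv2.imread('pics/w7.png')[15:105,220:340]; cv2.imwrite('pics/w7p.png',cv2.resize(b,(800,600),interpolation=cv2.INTER_CUBIC))
E
```

```text
w4 [629.9  33.7  60. ] [570.6  26.9  58. ] -3.0286521002309494 -2.9205439292137396
w6 [632.2  32.1  60. ] [575.2  12.6  58. ] -2.811383175169179 -2.677768351751107
w7 [632.9  30.2  60. ] [579.9   2.2  58. ] -2.6544791785515036 -2.498222794589018
w4 [np.float64(0.0), np.float64(0.0)]
w6 [np.float64(0.21726892506177053), np.float64(0.24277557746263279)]
w7 [np.float64(0.3741729216794458), np.float64(0.42232113462472176)]
[518.6  20.9  58. ] 114.07451591017013 -2.9688340815174983
[525.   -2.9  58. ] 114.53018133202951 -2.7526635454103134
[532.4 -22.   58. ] 116.72947524652794 -2.576276507059469
[-5.22708336  5.28252218  2.5858382 ]
```

View pics/w7z.png

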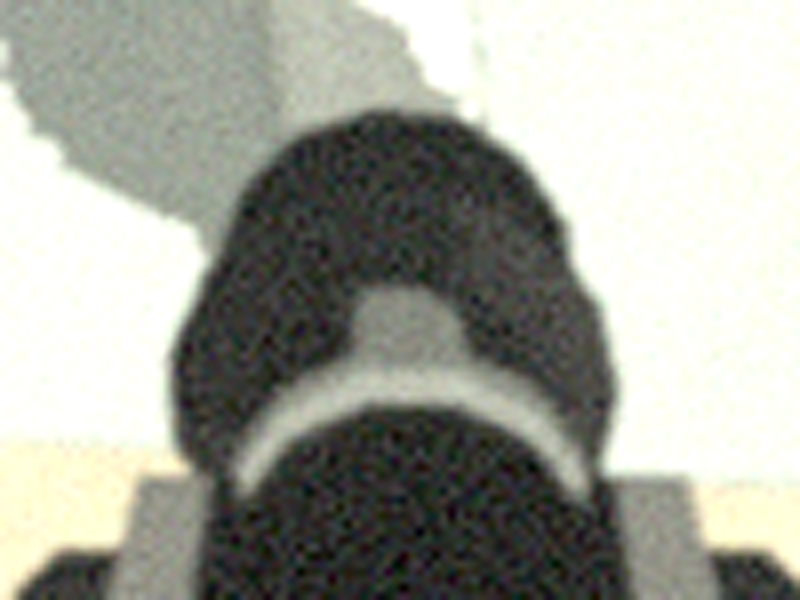

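View pics/w7p.png

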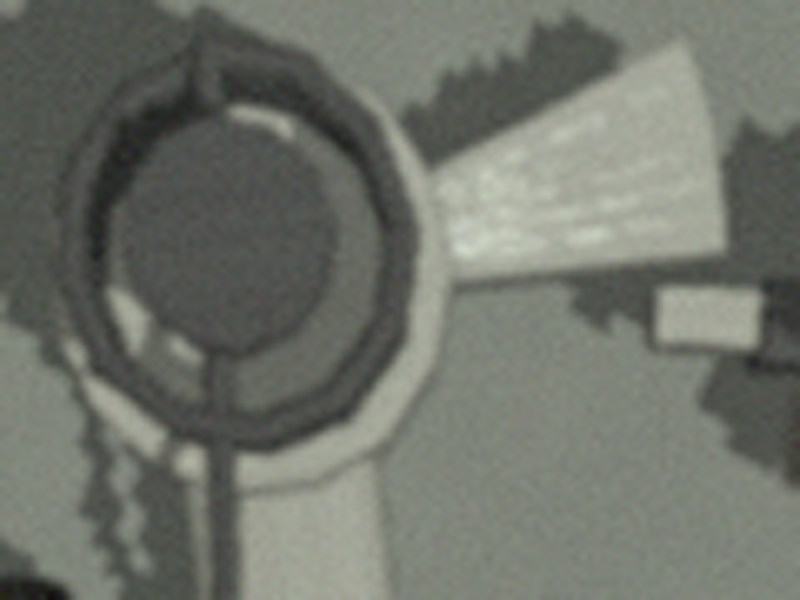

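Now I'll add about 2.5 mm of margin along the arc, then hold.

```bash
python3 -m crank '[[[0.12,0,0.03],0,10],[[0.25,0,0.06],0,10],[[0.25,0,0.06],0,10],[[0.25,0,0.06],0,10],[[0.25,0,0.06],0,10],[[0.25,0,0.06],0,10],[[0.25,0,0.06],0,10]]'
python3 - <<'E'
from h import *
d=snap('wrist','w8'); a=snap('side','s8')
b=cv2.imread('pics/w8.png')[15:105,205:325]; cv2.imwrite('pics/w8p.png',cv2.resize(b,(800,600),interpolation=cv2.INTER_CUBIC))
b=cv2.imread('pics/s8.png')[185:260,220:320]; cv2.imwrite('pics/s8z.png',cv2.resize(np.clip(b*1.5,0,255).astype(np.uint8),(800,600),interpolation=cv2.INTER_CUBIC))
s=monitor.read_state();print(s['eef_pos'],s['contact_force'],s['width'],s['qd'].round(3))
E
```

```text
t: 9.45
eef_pos: [535.7, -25.8, 106.2]
eef_rot: [0.588, -0.397, 0.39, -0.587]
contact_force: [-6.2, 5.2, 3.4]
width: 23.9
[535.69800302 -25.84112735 106.18916104] [-6.20695319  5.10286548  3.58898758] 24.096483187098503 [ 0.    -0.    -0.001 -0.002 -0.001  0.001]
```

View pics/w8p.png

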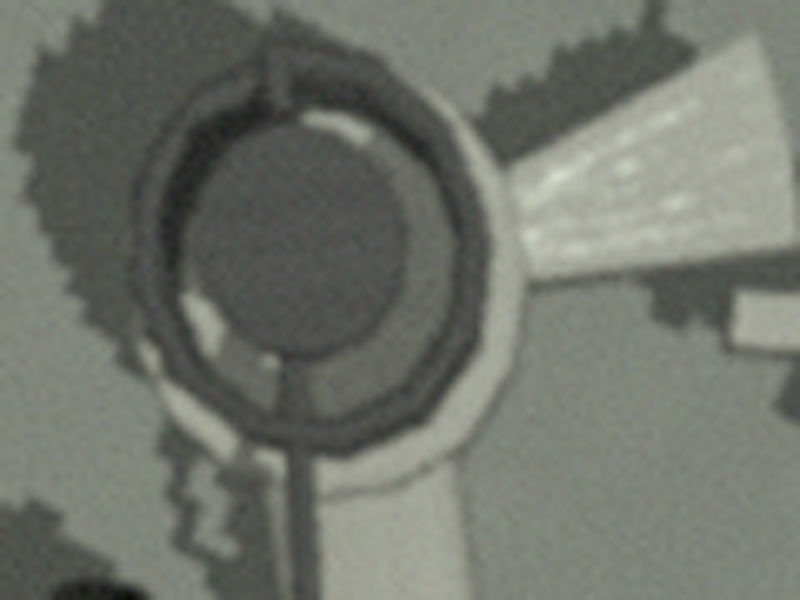

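View pics/s8z.png

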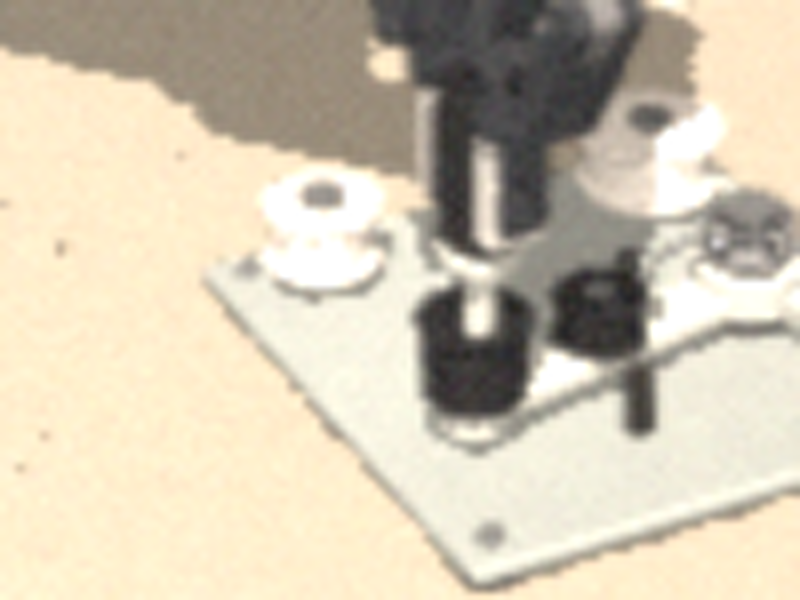

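The pawl is in with a clear gap to the land, the shank is deep in the socket, and the pose is steady at about 8 N. I'm handing in.

```bash
python3 -c "
from station import job
print(job.sign_off())"
```

```text
the job is handed in; nothing more can be done
None
```

The job is handed in at about 9.5 s. The driver is still gripped with its tip in the knob's socket, holding the arm past the pawl for you to fit the belt. `sign_off` gives no verdict, so this rests on my own last checks.

**Last checks**
- **Grip:** the fingers read 24 mm open on the 25 mm handle, and the arm was stationary.
- **Push:** the horizontal force at the tool was about 8 N, with about 3.5 N vertical.
- **Depth:** the side view shows the shank well down in the socket, roughly 18 to 22 mm.
- **Pawl:** the slide has visibly sprung in behind the ratchet land, with a clear gap between land and pawl.

**Where measurements disagreed**
- **Arm angle:** before the final 2.5 mm push (about 0.02 rad) the readings spread from 0.37 to 0.42 rad, depending on where I took the pivot to be. After it, the pawl gap suggests about 0.42 rad, roughly a centimetre past the click at 0.34.
- **Pivot:** the views disagreed by about 8 mm sideways on the pivot's position. The arm stayed in the socket throughout the swing.

**Other objects:** I planned the path clear of the bottle, the box and the tape roll, and saw no contact. I didn't measure their positions again at the end.

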